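# Put the planes away in their tray

### The job

Put the four finished planes, the ones with an iron and wedge, away in the tool tray: each lying flat on its sole inside the fillets of the nest made to its own outline, either end first. Set them down, do not drop them, and leave the two bare plane bodies, which have no iron yet, where they lie on the bench.

Things in the scene. Friction and masses are not known exactly. Their poses are not given: they have to be found in the camera images.
- smoothing_mid (a point): Smoothing plane: the long, wide wooden plane, steel iron and wooden wedge standing up slanted from its throat (to 28 mm above its top). Body 120 long x 52 wide x 38 high (mm), flat parallel sides, lies on its sole on the bench. Point: centre of the body, half-way up; x along its length (towards the toe), y across its width, z up.
- rebate_mid (a point): Rebate plane: the long, narrow, tall wooden plane, narrow steel iron and wedge standing up slanted from it (to 28 mm above its top). Body 120 long x 24 wide x 46 high (mm), flat parallel sides, lies on its sole on the bench. Point: centre of the body, half-way up; x along its length (towards the toe), y across its width, z up.
- toothing_mid (a point): Toothing plane: the short, wide wooden plane, steel iron and wedge standing almost upright (to 28 mm above its top). Body 88 long x 60 wide x 42 high (mm), flat parallel sides, lies on its sole on the bench. Point: centre of the body, half-way up; x along its length (towards the toe), y across its width, z up.
- thumb_mid (a point): Thumb plane: the smallest wooden plane, short and fairly narrow, steel iron and wedge standing up slanted from its throat (to 28 mm above its top). Body 84 long x 34 wide x 32 high (mm), flat parallel sides, lies on its sole on the bench. Point: centre of the body, half-way up; x along its length (towards the toe), y across its width, z up.
- bare_big_mid (a point): Bare plane body as big as the smoothing plane: same wood, an empty throat, no iron and no wedge. Does not belong in the tray. Body 120 long x 52 wide x 38 high (mm), flat parallel sides, lies on its sole on the bench. Point: centre of the body, half-way up; x along its length (towards the toe), y across its width, z up.
- bare_small_mid (a point): Bare plane body as small as the thumb plane: same wood, an empty throat, no iron and no wedge. Does not belong in the tray. Body 84 long x 34 wide x 32 high (mm), flat parallel sides, lies on its sole on the bench. Point: centre of the body, half-way up; x along its length (towards the toe), y across its width, z up.
- nest_smoothing: Nest for the smoothing plane: fixed plywood board 150 x 100 x 6 mm; four fill the tray (318 x 218 mm, rim 24 mm above bench) and swap places. Dark fillets 7 mm wide, 8 mm high frame a space 136 x 68 mm (8 mm to spare all round), 46 mm finger notch mid-way in both long sides. Origin: centre of underside; x lengthwise, z up. Plane rests 6 mm above it, 14 mm above bench.
- nest_rebate: Nest for the rebate plane: fixed plywood board 150 x 100 x 6 mm; four fill the tray (318 x 218 mm, rim 24 mm above bench) and swap places. Dark fillets 7 mm wide, 8 mm high frame a space 136 x 40 mm (8 mm to spare all round), 46 mm finger notch mid-way in both long sides. Origin: centre of underside; x lengthwise, z up. Plane rests 6 mm above it, 14 mm above bench.
- nest_toothing: Nest for the toothing plane: fixed plywood board 150 x 100 x 6 mm; four fill the tray (318 x 218 mm, rim 24 mm above bench) and swap places. Dark fillets 7 mm wide, 8 mm high frame a space 104 x 76 mm (8 mm to spare all round), 46 mm finger notch mid-way in both long sides. Origin: centre of underside; x lengthwise, z up. Plane rests 6 mm above it, 14 mm above bench.
- nest_thumb: Nest for the thumb plane: fixed plywood board 150 x 100 x 6 mm; four fill the tray (318 x 218 mm, rim 24 mm above bench) and swap places. Dark fillets 7 mm wide, 8 mm high frame a space 100 x 50 mm (8 mm to spare all round), 46 mm finger notch mid-way in both long sides. Origin: centre of underside; x lengthwise, z up. Plane rests 6 mm above it, 14 mm above bench.
There are look-alikes about, which are no part of the job. Leave any black, red or yellow look-alike of the part that bears rebate_mid alone.

How it is judged:
By the outcome, as a careful person would: the job done as asked, in the order asked, and still so for the second after the job is handed in, with the robot touching nothing.
It also fails if it takes over 128 s, if anything falls off the work surface, if the arm or the gripper's body presses on something with over 40 N, if the wrist force passes 120 N, or if a joint passes its speed limit or range.

### The arm

A 7-joint arm with a two-finger parallel gripper is mounted at the origin on the work surface. World frame = base frame: x ahead of the robot, y to its left, z up, the work surface at z = 0. Lengths are in mm, angles in degrees, forces in N, time in s.
With the tool pointing down it reaches from about 425 to 825 mm from the base axis. Payload 3.6 kg.
Tool frame: the origin (TCP) lies midway between the tips of the shut fingers; the grasp point (between the pads) lies 19 mm behind it; z points along the fingers, y is the line along which they close (so a half turn about z gives the same grasp; the last joint's range is limited). The gripper opens to 93 mm and grips with 3 to 60 N. Pads are 15 mm wide; open, the fingers measure 128 mm over their backs; the gripper's body (75 mm by 188 mm) begins 65 mm behind the grasp point.
Start: joints at [-76.117, 35.231, -0.722, 81.555, 0.464, 63.22, -2.315], TCP at [172.589, 626.636, 198.04] pointing down, gripper open.
Joint ranges: [-178.69, 178.69], [-17.37, 117.87], [-77.05, 75.6], [15.02, 138.74], [-78.02, 258.01], [0.78, 113.62], [-162.83, 162.83]. Speed limits (degrees/s): [159.86, 159.86, 180, 180, 180, 180, 180].

### API

Orientations are given as [roll, pitch, yaw] about the fixed x, y, z axes, in that order (R = Rz(yaw) Ry(pitch) Rx(roll)).
In Python, from workcell import read_state, grab_frame, camera_info, job_done gives the robot as it stands.
- The arm moves only by the tool move_arm, never from a script. Its argument "steps" is a list of rows, each a list of 5 numbers: the closure, from -1 (fully open) to 1 (shut), so that 0 is half open, then the shift along the tool's x, y, z in mm, then the turn about the tool's z in rad. A call has 1 to 8 rows; each row shifts and turns the commanded pose from where the row before left it, along the tool's axes as they then stand; what a row does not reach is not made up. A row lasts 1/8 s, in which the tool goes at most 62.5 mm and 10.7 degrees, less where a joint would pass 70% of its speed; a pose out of reach is approached as far as the arm can. A call is refused whole if a number of a shift passes 62.5 or a number of a turn 0.188, either way. A call with a gripper value outside its range is refused whole. The fingers move at their own pace and stop on an object; "squeeze" is the grip in N (left out, the last holds). Time passes only in rows, so rows that do not move let the fingers close. It gives the time, the measured TCP pose, the force, the opening and the grip force at its end, in the units of the state.
- read_state(): the state, without advancing time (a new reading comes with each control period).
- grab_frame(name): name is "side" or "top" or "wrist"; returns the picture (384x512x3 uint8, blue, green, red); there is no depth.
- camera_info(name): a dict with "intrinsics" (3x3 intrinsics, pixels), "T" (4x4, takes a point from camera to world coordinates). Camera axes: x right, y up, looking along -z (the intrinsics and any distortion apply to the point x, -y, -z); pixel columns grow to the right and rows downward; lengths in mm; the calibration is good to about 2 mm. A picture is of the moment at which its call begins: read the wrist's pose just before it. camera_info takes no time and is no camera call; for the wrist camera it gives the pose at the moment of the call.
- job_done(): hands the job in; it is judged then, once.
The state is a dict: "clock": time; "joints": joint angles; "dq": joint speeds; "effort": joint torques, N m; "tool_pos": TCP position; "tcp_rot": TCP orientation; "ft_force": force on the tool from outside, world axes, zero at the start; "ft_torque": the same for the moment, N m; "grip_width": finger opening in mm; "gripper_force": force on a finger pad.
Only numpy, scipy, OpenCV 4.12 (cv2) and the standard library are available. Lean on these libraries where they do the work, as an engineer would, in place of code of your own. Each camera call takes 0.05 s, during which the arm holds its last target. There are 200 camera calls.

## Working session

There is one attempt and no reset: what is moved stays moved. The work goes in short steps, Python scripts to look and compute and a tool call to move; the robot and the scene stay as the last step left them, time stands still between calls to the robot, and variables do not carry over. Pictures are saved under pics/ and viewed, at most 14 in all, crops included, and the job is handed in when it is done.

Besides the shell and the picture viewer there is one more tool, called by a JSON object that holds its "fn" and its "kwargs". move_arm: Moves the arm, as the interface text tells. Its arguments: {"type":"object","properties":{"steps":{"type":"array","items":{"type":"array","items":{"type":"number"}}},"squeeze":{"type":"number"}},"required":["steps"]}

```bash
ls; mkdir -p pics; python3 - <<'E'
from workcell import *
import cv2,numpy as np
s=read_state();print({k:np.round(v,2).tolist() for k,v in s.items()})
for n in("top","side","wrist"):
    i=camera_info(n);print(n,np.round(i["intrinsics"],1).tolist(),np.round(i["T"],3).tolist(),[k for k in i])
    cv2.imwrite(f"pics/{n}0.png",grab_frame(n))
E
```

```text
pics
{'clock': 0.0, 'joints': [-76.12, 35.29, -0.72, 81.64, 0.47, 63.22, -2.32], 'dq': [-0.02, -0.01, 0.01, 0.02, -0.03, 0.03, 0.02], 'effort': [0.0, -45.89, 0.21, -16.57, -0.06, 0.02, 0.0], 'tool_pos': [172.38, 625.83, 196.87], 'tcp_rot': [-179.85, 0.0, 164.6], 'ft_force': [0.19, 0.07, -0.1], 'ft_torque': [0.04, 0.01, -0.03], 'gripper_force': 0.0, 'grip_width': 92.86}
top [[404.7, 0.0, 253.8], [0.0, 404.7, 193.8], [0.0, 0.0, 1.0]] [[0.009, 0.998, -0.054, 396.036], [-1.0, 0.01, 0.001, 86.083], [0.002, 0.054, 0.999, 1210.656], [0.0, 0.0, 0.0, 1.0]] ['intrinsics', 'T']
side [[476.1, 0.0, 243.5], [0.0, 476.1, 195.7], [0.0, 0.0, 1.0]] [[0.707, 0.459, -0.538, -256.422], [-0.707, 0.464, -0.533, -676.421], [0.005, 0.757, 0.653, 959.509], [0.0, 0.0, 0.0, 1.0]] ['intrinsics', 'T']
wrist [[329.9, 0.0, 255.4], [0.0, 329.9, 195.7], [0.0, 0.0, 1.0]] [[0.266, -0.919, -0.291, 90.563], [0.964, 0.253, 0.083, 649.146], [-0.003, -0.302, 0.953, 383.544], [0.0, 0.0, 0.0, 1.0]] ['intrinsics', 'T']
```

View pics/top0.png

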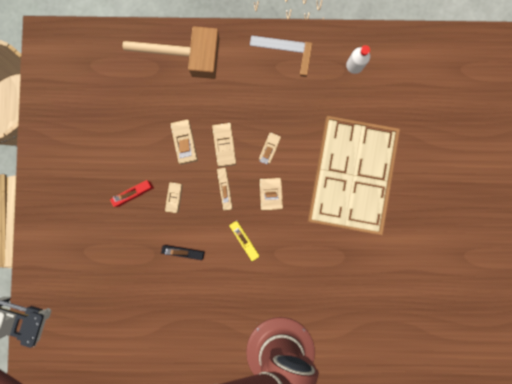

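View pics/side0.png

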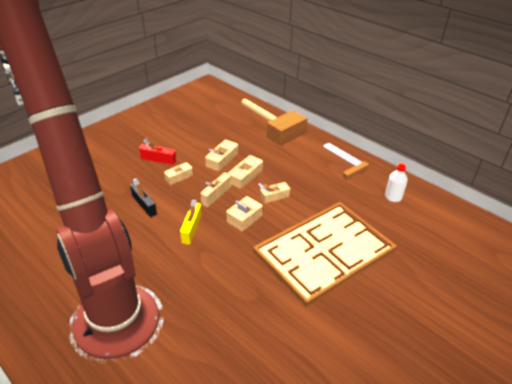

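Top picture: irons visible on the bodies at (183,141), (270,148), (224,188) and (271,194). The bodies at (223,144) and (173,197) look bare, and the red, black and yellow look-alikes are at (131,193), (183,252) and (244,241). The tray is at (355,175). Next I'll take a close crop and measure.

```bash
cat > h.py <<'E'
from workcell import *
import cv2,numpy as np
def ray(i,p,z):
    K,T=i["intrinsics"],i["T"];d=np.linalg.inv(K)@[p[0],p[1],1];d=T[:3,:3]@(d*[1,-1,-1]);o=T[:3,3]
    return (o+d*(z-o[2])/d[2])[:2]
def proj(i,P):
    K,T=i["intrinsics"],i["T"];c=T[:3,:3].T@(np.array(P,float)-T[:3,3]);c=K@(c*[1,-1,-1]);return c[:2]/c[2]
E
python3 - <<'E'
from h import *
im=cv2.imread("pics/top0.png");i=camera_info("top")
cv2.imwrite("pics/c1.png",cv2.resize(im[110:240,150:410],None,fx=3,fy=3,interpolation=cv2.INTER_CUBIC))
hsv=cv2.cvtColor(im,cv2.COLOR_BGR2HSV)
for p in((183,141),(183,131),(350,150),(332,170),(300,150)):print(p,hsv[p[1],p[0]])
m=((hsv[...,2]>140)&(hsv[...,1]<130)).astype(np.uint8)*255
m=cv2.morphologyEx(m,cv2.MORPH_CLOSE,np.ones((3,3)))
cs,_=cv2.findContours(m,cv2.RETR_EXTERNAL,cv2.CHAIN_APPROX_NONE)
for c in cs:
    a=cv2.contourArea(c)
    if a<100 or a>15000: continue
    pts=np.array([ray(i,p[0],35) for p in c],np.float32)
    r=cv2.minAreaRect(pts);b=cv2.boundingRect(c)
    print(b,a,np.round(r[0],1),np.round(r[1],1),round(r[2],1))
E
```

```text
(183, 141) [ 14 131 199]
(183, 131) [ 18  73 243]
(350, 150) [ 20  62 244]
(332, 170) [ 15 111 156]
(300, 150) [ 10 140 138]
(0, 335, 10, 38) 290.5 [ -1.6 789.4] [103.3  25.6] 2.4
(246, 318, 67, 66) 1765.5 [20.2  5.8] [189.  171.5] 75.7
(164, 181, 18, 33) 402.0 [448.1 320.6] [41.6 92. ] 82.4
(259, 177, 25, 34) 728.0 [461.3  35.5] [96.7 69. ] 3.2
(0, 145, 19, 153) 2181.0 [377.6 792.3] [439.7  52.5] 2.5
(258, 132, 24, 34) 431.0 [594.2  41.2] [43. 98.] 68.6
(211, 122, 26, 89) 1296.0 [541.2 166.2] [258.7  62.9] 7.1
(310, 119, 87, 114) 7085.5 [ 517.6 -205.5] [206.7 304.9] 80.1
(170, 119, 28, 46) 831.5 [613.4 293.4] [128.2  61. ] 12.9
(0, 73, 22, 66) 1115.5 [714.  802.3] [192.1  61.9] 2.5
(346, 46, 26, 26) 332.0 [ 869.2 -216.7] [57.3 83. ] 25.1
(248, 35, 61, 28) 670.5 [905.2  12.2] [182.7  61.9] 73.7
(121, 28, 82, 41) 918.5 [875.6 359.5] [122.2 236.7] 9.7
(0, 0, 512, 57) 10151.0 [954.8  83. ] [ 170.5 1526.6] 0.6
```

View pics/c1.png

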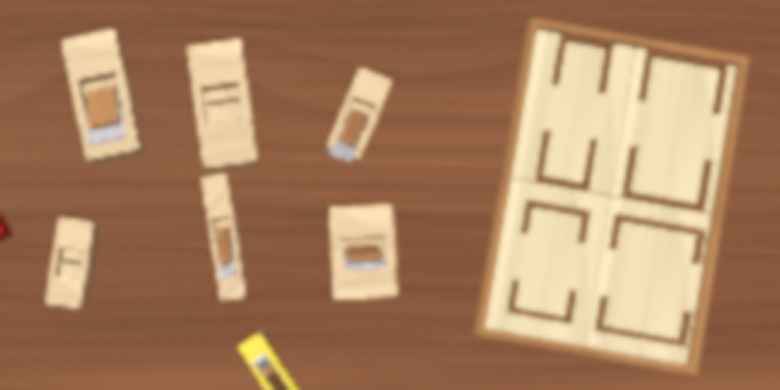

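```bash
cat >> h.py <<'E'
def plan(x,y,z,yaw,vmax=50,c=-1):
    "rows to a world pose: shift in the axes before each row's turn"
    s=read_state();p=np.array(s["tool_pos"]);a=np.radians(s["tcp_rot"][2]);d=np.array([x,y,z])-p
    t=-((np.radians(yaw)-a+np.pi)%(2*np.pi)-np.pi)
    n=max(1,int(np.ceil(max(np.linalg.norm(d)/vmax,abs(t)/.16))))
    print("from",np.round(p,1),np.round(np.degrees(a),1),"n",n)
    for k in range(n):
        b=a-t*k/n;w=d/n
        print([c,round(w[0]*np.cos(b)+w[1]*np.sin(b),1),round(w[0]*np.sin(b)-w[1]*np.cos(b),1),round(-w[2],1),round(t/n,3)])
E
python3 -c "
from h import *
plan(480,170,250,180)"
```

```text
from [172.4 626.  197.1] 164.6 n 12
[-1, np.float64(-34.8), np.float64(-29.8), np.float64(-4.4), np.float64(-0.022)]
[-1, np.float64(-34.1), np.float64(-30.6), np.float64(-4.4), np.float64(-0.022)]
[-1, np.float64(-33.4), np.float64(-31.4), np.float64(-4.4), np.float64(-0.022)]
[-1, np.float64(-32.7), np.float64(-32.1), np.float64(-4.4), np.float64(-0.022)]
[-1, np.float64(-32.0), np.float64(-32.8), np.float64(-4.4), np.float64(-0.022)]
[-1, np.float64(-31.2), np.float64(-33.5), np.float64(-4.4), np.float64(-0.022)]
[-1, np.float64(-30.5), np.float64(-34.2), np.float64(-4.4), np.float64(-0.022)]
[-1, np.float64(-29.7), np.float64(-34.9), np.float64(-4.4), np.float64(-0.022)]
[-1, np.float64(-28.9), np.float64(-35.6), np.float64(-4.4), np.float64(-0.022)]
[-1, np.float64(-28.1), np.float64(-36.2), np.float64(-4.4), np.float64(-0.022)]
[-1, np.float64(-27.3), np.float64(-36.8), np.float64(-4.4), np.float64(-0.022)]
[-1, np.float64(-26.5), np.float64(-37.4), np.float64(-4.4), np.float64(-0.022)]
```

{"fn": "move_arm", "kwargs": {"steps": [[-1, -35, -30, -4, -0.022], [-1, -34, -31, -4, -0.022], [-1, -33, -31, -4, -0.022], [-1, -33, -32, -5, -0.022], [-1, -32, -33, -5, -0.022], [-1, -31, -34, -5, -0.022], [-1, -31, -34, -5, -0.022], [-1, -30, -35, -5, -0.022]]}}

```text
clock: 1.15
tool_pos: [378.2, 320.2, 235.1]
tcp_rot: [-180.0, -0.0, 174.7]
ft_force: [0.9, 0.9, -0.6]
grip_width: 93.0
gripper_force: 0.0
```

{"fn": "move_arm", "kwargs": {"steps": [[-1, -29, -36, -4, -0.022], [-1, -28, -36, -4, -0.022], [-1, -27, -37, -4, -0.022], [-1, -27, -37, -4, -0.022], [-1, 0, 0, 0, 0], [-1, 0, 0, 0, 0], [-1, 0, 0, 0, 0]]}}

```text
clock: 2.02
tool_pos: [478.6, 170.9, 250.8]
tcp_rot: [180.0, -0.1, 179.9]
ft_force: [0.1, 0.2, 0.2]
grip_width: 92.9
gripper_force: 0.0
```

```bash
cat >> h.py <<'E'
def planes(im,i,zs=35):
    hsv=cv2.cvtColor(im,cv2.COLOR_BGR2HSV)
    return hsv
E
python3 - <<'E'
from h import *
i=camera_info("wrist");im=grab_frame("wrist");cv2.imwrite("pics/w1.png",im)
np.savez("w1.npz",K=i["intrinsics"],T=i["T"]);print(np.round(read_state()["tool_pos"],1),np.round(read_state()["tcp_rot"],1))
E
```

```text
[478.7 170.8 250.9] [180.   -0.  179.9]
```

View pics/w1.png

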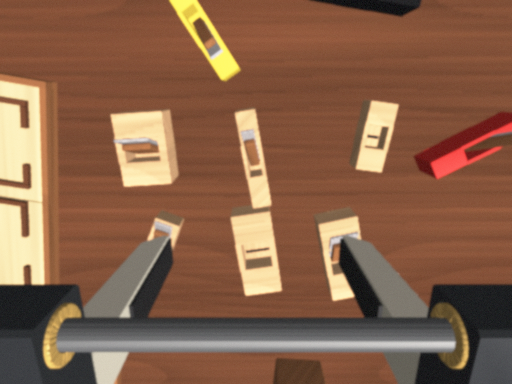

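{"fn": "move_arm", "kwargs": {"steps": [[-1, -37, 0, 0, 0], [-1, -37, 0, 0, 0], [-1, -37, 0, 0, 0], [-1, 0, 0, 0, 0], [-1, 0, 0, 0, 0], [-1, 0, 0, 0, 0]]}}

```text
clock: 2.82
tool_pos: [589.5, 169.5, 251.3]
tcp_rot: [180.0, -0.0, 179.8]
ft_force: [1.3, -0.6, 0.5]
grip_width: 93.2
gripper_force: 0.0
```

```bash

python3 - <<'E'
from h import *
i=camera_info("wrist");im=grab_frame("wrist");cv2.imwrite("pics/w2.png",im)
np.savez("w2.npz",intrinsics=i["intrinsics"],T=i["T"]);print(np.round(read_state()["tool_pos"],1),np.round(read_state()["tcp_rot"],1))
a=np.load("w1.npz");np.savez("w1.npz",intrinsics=a["K"],T=a["T"])
E
```

```text
[589.7 169.4 251.5] [180.   -0.  179.8]
```

{"fn": "move_arm", "kwargs": {"steps": [[-1, 0, -53, 0, 0], [-1, 0, -53, 0, 0], [-1, 0, -53, 0, 0], [-1, 0, -53, 0, 0], [-1, 0, -53, 0, 0], [-1, 0, -53, 0, 0], [-1, 0, -52, 0, 0], [-1, 0, 0, 0, 0]]}}

```text
clock: 3.88
tool_pos: [586.8, -207.7, 251.3]
tcp_rot: [-179.8, -0.0, 179.2]
ft_force: [0.9, 0.6, 0.3]
grip_width: 92.9
gripper_force: 0.0
```

{"fn": "move_arm", "kwargs": {"steps": [[-1, 0, 0, 0, 0], [-1, 0, 0, 0, 0]]}}

```text
clock: 4.12
tool_pos: [589.4, -198.6, 251.3]
tcp_rot: [179.9, 0.0, 179.9]
ft_force: [-0.4, 0.2, 0.2]
grip_width: 93.3
gripper_force: 0.0
```

```bash

python3 - <<'E'
from h import *
i=camera_info("wrist");im=grab_frame("wrist");cv2.imwrite("pics/w3.png",im)
np.savez("w3.npz",intrinsics=i["intrinsics"],T=i["T"]);print(np.round(read_state()["tool_pos"],1),np.round(read_state()["tcp_rot"],1))
hts={"smooth/bare":38}
for n in(1,2):
    im=cv2.imread(f"pics/w{n}.png");i=np.load(f"w{n}.npz");h=cv2.cvtColor(im,cv2.COLOR_BGR2HSV)
    m=((h[...,2]>205)&(h[...,1]<125)&(h[...,0]<24)&(h[...,0]>8)).astype(np.uint8)*255
    m=cv2.morphologyEx(m,cv2.MORPH_CLOSE,np.ones((3,3)))
    cs,_=cv2.findContours(m,cv2.RETR_EXTERNAL,cv2.CHAIN_APPROX_NONE)
    for c in cs:
        if cv2.contourArea(c)<500 or cv2.boundingRect(c)[0]<60: continue
        for z in(32,38,42,46):
            r=cv2.minAreaRect(np.array([ray(i,p[0],z) for p in c],np.float32))
            print(n,cv2.boundingRect(c),z,np.round(r[0],1),np.round(r[1],1),round(r[2],1))
E
```

```text
[ 589.3 -198.8  251.3] [179.9   0.  179.9]
1 (94, 353, 33, 31) 32 [800.7 -51.1] [50.5 58.4] 89.6
1 (94, 353, 33, 31) 38 [794.7 -47.8] [49.8 57.6] 89.6
1 (94, 353, 33, 31) 42 [790.7 -45.7] [49.3 57. ] 89.6
1 (94, 353, 33, 31) 46 [786.7 -43.5] [48.8 56.4] 89.6
1 (319, 217, 42, 84) 32 [615.1 292.2] [122.4  52.3] 11.9
1 (319, 217, 42, 84) 38 [611.8 290.4] [120.6  51.5] 11.9
1 (319, 217, 42, 84) 42 [609.6 289.2] [119.4  51. ] 11.9
1 (319, 217, 42, 84) 46 [607.4 288. ] [118.2  50.5] 11.9
1 (231, 212, 51, 84) 32 [607.2 172.5] [121.9  54. ] 8.5
1 (231, 212, 51, 84) 38 [604.  172.5] [120.1  53.2] 8.5
1 (231, 212, 51, 84) 42 [601.9 172.5] [118.9  52.6] 8.5
1 (231, 212, 51, 84) 46 [599.8 172.4] [117.7  52.1] 8.5
1 (111, 111, 66, 76) 32 [462.   34.6] [90.8 71.3] 3.0
1 (111, 111, 66, 76) 38 [461.   36.6] [89.4 70.3] 3.0
1 (111, 111, 66, 76) 42 [460.3  38. ] [88.6 69.6] 3.0
1 (111, 111, 66, 76) 46 [459.6  39.3] [87.7 68.9] 3.0
1 (235, 109, 36, 99) 32 [476.1 168.7] [124.  26.] 10.4
1 (235, 109, 36, 99) 38 [474.9 168.7] [122.1  25.6] 10.4
1 (235, 109, 36, 99) 42 [474.1 168.7] [120.9  25.3] 10.4
1 (2
[... 1316 characters left out ...]
2.6] 8.8
2 (230, 124, 55, 98) 46 [602.1 172.4] [117.7  52.1] 8.8
2 (98, 4, 74, 90) 32 [459.4  34.6] [90.7 71.1] 3.4
2 (98, 4, 74, 90) 38 [460.1  36.6] [89.3 70. ] 3.4
2 (98, 4, 74, 90) 42 [460.5  38. ] [88.4 69.3] 3.4
2 (98, 4, 74, 90) 46 [461.   39.3] [87.5 68.6] 3.4
2 (366, 0, 47, 79) 32 [448.9 318.7] [35.  81.6] 82.7
2 (366, 0, 47, 79) 38 [449.7 316.5] [34.4 80.4] 82.7
2 (366, 0, 47, 79) 42 [450.3 315. ] [34.1 79.6] 82.7
2 (366, 0, 47, 79) 46 [450.8 313.6] [33.8 78.8] 82.7
2 (234, 0, 40, 119) 32 [472.  168.5] [125.3  25.9] 9.8
2 (234, 0, 40, 119) 38 [472.5 168.5] [123.4  25.5] 9.8
2 (234, 0, 40, 119) 42 [472.8 168.6] [122.2  25.2] 9.8
2 (234, 0, 40, 119) 46 [473.2 168.6] [120.9  25. ] 9.8
```

View pics/w2.png

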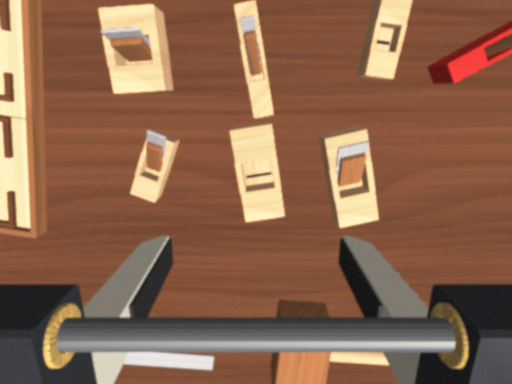

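View pics/w3.png

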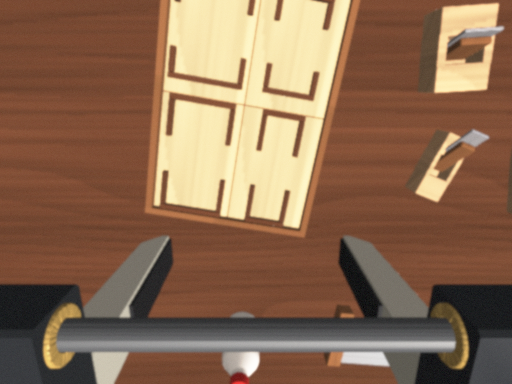

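View w2 shows irons on the planes at (352,178), (155,165), (252,60) and (135,50). The bodies at (258,172) and (388,40) are bare. In w3 the far nests are smoothing at (200,150) and rebate at (270,160); the near ones (toothing, thumb) are cut off, so I take one more view.

{"fn": "move_arm", "kwargs": {"steps": [[-1, 50, 0, 0, 0], [-1, 50, 0, 0, 0], [-1, 0, 0, 0, 0], [-1, 0, 0, 0, 0], [-1, 0, 0, 0, 0]]}}

```text
clock: 4.8
tool_pos: [490.7, -200.1, 251.2]
tcp_rot: [-180.0, 0.1, 179.9]
ft_force: [-0.4, 0.3, 0.0]
grip_width: 93.0
gripper_force: 0.0
```

```bash

python3 - <<'E'
from h import *
i=camera_info("wrist");im=grab_frame("wrist");cv2.imwrite("pics/w4.png",im)
np.savez("w4.npz",intrinsics=i["intrinsics"],T=i["T"]);print(np.round(read_state()["tool_pos"],1),np.round(read_state()["tcp_rot"],1))
for n in(3,4):
    im=cv2.imread(f"pics/w{n}.png");i=np.load(f"w{n}.npz");h=cv2.cvtColor(im,cv2.COLOR_BGR2HSV)
    m=((h[...,2]<165)).astype(np.uint8)*255
    # fillets: dark contours strictly inside the tray
    cs,_=cv2.findContours(m,cv2.RETR_LIST,cv2.CHAIN_APPROX_NONE)
    for c in cs:
        a=cv2.contourArea(c)
        if not 150<a<3000: continue
        P=np.array([ray(i,p[0],22) for p in c],np.float32)
        r=cv2.minAreaRect(P);print(n,cv2.boundingRect(c),a,np.round(r[0],1),np.round(r[1],1),round(r[2],1))
E
```

```text
[ 490.4 -200.2  251.1] [-1.800e+02  1.000e-01  1.798e+02]
3 (327, 351, 63, 16) 798.0 [904.5 -36.5] [98.3 29.3] 89.9
3 (224, 350, 37, 28) 680.5 [ 914.2 -219.6] [53.3 56.6] 0.2
3 (197, 340, 259, 9) 1508.0 [876.5 -89. ] [398.7  15.1] 89.9
3 (456, 334, 13, 35) 172.5 [890.9 126.3] [65.4 16. ] 1.3
3 (42, 304, 39, 66) 990.5 [ 862.4 -498. ] [ 47.1 131.2] 71.9
3 (119, 280, 24, 38) 153.0 [ 797.  -378.1] [14.  73.7] 58.7
3 (414, 131, 51, 72) 1247.5 [599.2  44. ] [39.6 89.5] 68.0
3 (462, 129, 28, 23) 297.0 [562.8  76.1] [23.1 29.8] 47.0
3 (257, 109, 48, 48) 416.5 [ 554.1 -167. ] [52.1 50.7] 80.0
3 (166, 93, 69, 52) 547.5 [ 536.9 -266. ] [80.1 50.5] 80.3
3 (263, 64, 56, 36) 346.5 [ 494.  -156.6] [61.9 31.7] 80.9
3 (168, 46, 77, 43) 461.0 [ 478. -256.] [87.7 33.6] 80.3
3 (151, 0, 202, 232) 1730.0 [ 531.4 -213.7] [205.3 284.7] 80.4
4 (236, 341, 220, 8) 1214.5 [779.3 -61.6] [338.2  13.2] 89.9
4 (456, 334, 13, 35) 159.5 [792.7 123.6] [65.5 15.6] 1.3
4 (42, 304, 39, 65) 931.0 [ 764.1 -500.7] [ 46.7 130.8] 71.6
4 (167, 275, 61, 12) 248.0 [ 666.6 -284.5] [86.9  9. ] 80.0
4 (406, 207, 46, 63) 1020.5 [601.5  44. ] [39.8 89.7] 68.2
4 (258, 185, 46, 43) 406.0 [ 552.7 -167. ] [52.3 53. ] 80.3
4 (174, 171, 65, 47) 525.5 [ 535.6 -266.1] [79.8 52.6] 80.0
4 (264, 146, 52, 33) 334.0 [ 493.  -156.8] [62.3 32.9] 80.2
4 (176, 131, 72, 38) 429.0 [ 477.  -256.1] [87.5 34.8] 80.1
4 (434, 128, 40, 23) 461.5 [464.   47.4] [46.9 27.4] 89.8
4 (275, 81, 56, 36) 383.5 [ 414.8 -143.3] [62.7 32. ] 80.3
4 (182, 62, 77, 42) 489.5 [ 396.6 -242.2] [87.8 34. ] 80.6
```

View pics/w4.png

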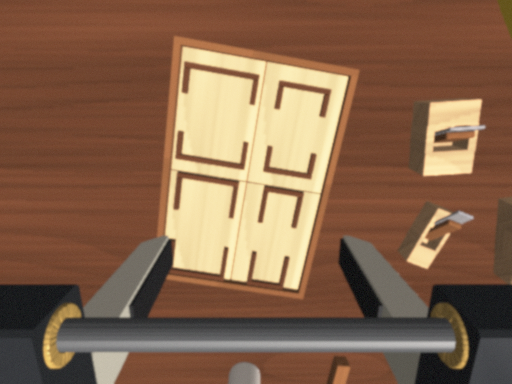

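```bash
cat >> h.py <<'E'
def rel(x,y,z,yaw):
    "total turn (do first), then total shift in the turned tool axes"
    s=read_state();p=np.array(s["tool_pos"]);a=np.radians(s["tcp_rot"][2]);d=np.array([x,y,z])-p;b=np.radians(yaw)
    t=-((b-a+np.pi)%(2*np.pi)-np.pi)
    print("turn %.3f shift %.1f %.1f %.1f"%(t,d[0]*np.cos(b)+d[1]*np.sin(b),d[0]*np.sin(b)-d[1]*np.cos(b),-d[2]),"at",np.round(p,1),round(s["tcp_rot"][2],1),"t",s["clock"],"w",round(s["grip_width"],1),"F",np.round(s["ft_force"],1))
E
python3 -c "
from h import *
rel(460.4,33.3,100,183.2)"
```

```text
turn -0.059 shift 16.9 234.8 151.1 at [ 490.4 -200.2  251.1] 179.8 t 4.85 w 93.0 F [0.2 0.8 1.1]
```

{"fn": "move_arm", "kwargs": {"steps": [[-1, 0, 0, 0, -0.059], [-1, 3, 39, 25, 0], [-1, 3, 39, 25, 0], [-1, 3, 39, 25, 0], [-1, 3, 39, 25, 0], [-1, 3, 39, 25, 0], [-1, 2, 40, 26, 0], [-1, 0, 0, 0, 0]]}}

```text
clock: 5.85
tool_pos: [458.2, 37.1, 98.2]
tcp_rot: [179.9, -0.2, -176.4]
ft_force: [0.3, -0.1, -0.5]
grip_width: 93.2
gripper_force: 0.0
```

{"fn": "move_arm", "kwargs": {"steps": [[-1, 0, 0, 0, 0], [-1, 0, 0, 0, 0], [-1, 0, 0, 0, 0]]}}

```text
clock: 6.22
tool_pos: [459.8, 31.9, 100.6]
tcp_rot: [-180.0, 0.1, -177.0]
ft_force: [-0.1, 0.3, -0.0]
grip_width: 93.0
gripper_force: 0.0
```

```bash
python3 -c "
from h import *
rel(460.4,33.3,7,183.2);cv2.imwrite('pics/g1.png',grab_frame('wrist'))"
```

```text
turn -0.004 shift -0.7 1.4 93.6 at [459.8  31.9 100.6] -177.0 t 6.225 w 93.0 F [-0.1  0.3 -0. ]
```

View pics/g1.png

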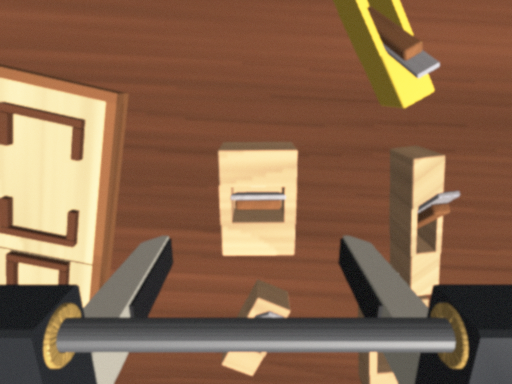

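The toothing plane is centred between the fingers at about (258,200). I'll lower, grip at 30 N and lift.

{"fn": "move_arm", "kwargs": {"steps": [[-1, 0, 1, 31, 0], [-1, 0, 0, 31, 0], [-1, 0, 0, 20, 0], [-1, 0, 0, 11, 0], [-1, 0, 0, 0, 0], [1, 0, 0, 0, 0], [1, 0, 0, 0, 0], [1, 0, 0, 0, 0]], "squeeze": 30}}

```text
clock: 7.28
tool_pos: [459.5, 34.0, 7.6]
tcp_rot: [180.0, 0.1, -176.9]
ft_force: [-0.2, 0.1, 0.2]
grip_width: 67.4
gripper_force: 0.0
```

{"fn": "move_arm", "kwargs": {"steps": [[1, 0, 0, 0, 0], [1, 0, 0, 0, 0]]}}

```text
clock: 7.52
tool_pos: [459.3, 33.9, 7.4]
tcp_rot: [-180.0, 0.0, -176.9]
ft_force: [-0.5, -0.8, 2.8]
grip_width: 59.3
gripper_force: 30.0
```

Gripped (59.3 mm). Lifting, and working out the carry.

{"fn": "move_arm", "kwargs": {"steps": [[1, 0, 0, -20, 0], [1, 0, 0, -40, 0], [1, 0, 0, -40, 0], [1, 0, 0, 0, 0], [1, 0, 0, 0, 0]]}}

```text
clock: 8.15
tool_pos: [457.8, 33.9, 105.9]
tcp_rot: [-180.0, -0.2, -176.9]
ft_force: [0.5, 0.2, -2.9]
grip_width: 59.9
gripper_force: 30.0
```

```bash
python3 -c "
from h import *
rel(436.8,-249.1,106,170.2)"
```

```text
turn 0.225 shift -27.5 -282.5 -0.1 at [457.8  33.9 105.9] -176.9 t 8.15 w 59.9 F [ 0.5  0.2 -2.9]
```

{"fn": "move_arm", "kwargs": {"steps": [[1, 0, 0, 0, 0.112], [1, 0, 0, 0, 0.113], [1, -5, -47, 0, 0], [1, -5, -47, 0, 0], [1, -5, -47, 0, 0], [1, -5, -47, 0, 0], [1, -4, -47, 0, 0], [1, -4, -47, 0, 0]]}}

```text
clock: 9.15
tool_pos: [437.1, -249.3, 104.7]
tcp_rot: [179.9, -0.3, 170.2]
ft_force: [0.3, 0.4, -3.0]
grip_width: 59.8
gripper_force: 30.0
```

{"fn": "move_arm", "kwargs": {"steps": [[1, 0, 0, 0, 0], [1, 0, 0, 0, 0], [1, 0, 0, 0, 0], [1, 0, 0, 0, 0]]}}

```text
clock: 9.65
tool_pos: [439.0, -247.3, 106.8]
tcp_rot: [180.0, -0.0, 170.4]
ft_force: [0.4, -0.5, -2.7]
grip_width: 59.5
gripper_force: 30.0
```

```bash
python3 -c "
from h import *
rel(436.8,-249.1,21,170.2)"
```

```text
turn 0.003 shift 1.8 -2.2 85.8 at [ 439.  -247.3  106.8] 170.4 t 9.65 w 59.5 F [ 0.4 -0.5 -2.7]
```

{"fn": "move_arm", "kwargs": {"steps": [[1, 2, -2, 30, 0], [1, 0, 0, 30, 0], [1, 0, 0, 16, 0], [1, 0, 0, 6, 0], [1, 0, 0, 2, 0], [1, 0, 0, 1, 0], [1, 0, 0, 0, 0]]}}

```text
clock: 10.52
tool_pos: [436.9, -250.5, 22.6]
tcp_rot: [-180.0, 0.1, 170.2]
ft_force: [-0.3, -0.3, -3.4]
grip_width: 59.7
gripper_force: 30.0
```

```bash
python3 -c "
from h import *
rel(436.8,-249.1,21,170.2)"
```

```text
turn 0.000 shift 0.3 1.4 1.6 at [ 436.9 -250.5   22.6] 170.2 t 10.525 w 59.7 F [-0.3 -0.3 -3.4]
```

{"fn": "move_arm", "kwargs": {"steps": [[1, 0, 1, 1, 0], [1, 0, 0, 0.7, 0], [1, 0, 0, 0, 0], [1, 0, 0, 0, 0]]}}

```text
clock: 11.02
tool_pos: [437.0, -249.5, 21.4]
tcp_rot: [-180.0, 0.1, 170.2]
ft_force: [-1.6, 1.4, 4.8]
grip_width: 59.9
gripper_force: 30.0
```

Contact felt (+4.8 N upward), so I release it gently.

{"fn": "move_arm", "kwargs": {"steps": [[-0.5, 0, 0, 0, 0], [-0.5, 0, 0, 0, 0], [-0.5, 0, 0, 0, 0], [-0.5, 0, 0, -10, 0], [-0.5, 0, 0, -35, 0], [-0.5, 0, 0, -45, 0], [-1, 0, 0, -10, 0], [-1, 0, 0, 0, 0]]}}

```text
clock: 12.02
tool_pos: [436.8, -249.3, 120.9]
tcp_rot: [-180.0, 0.1, 170.2]
ft_force: [-0.3, -0.4, 0.6]
grip_width: 85.1
gripper_force: 0.0
```

```bash
python3 -c "
from h import *
rel(595.4,38,110,157.8)"
```

```text
turn 0.217 shift -38.3 326.0 10.9 at [ 436.8 -249.3  120.9] 170.2 t 12.025 w 85.1 F [-0.3 -0.4  0.6]
```

{"fn": "move_arm", "kwargs": {"steps": [[-1, 0, 0, 0, 0.108], [-1, -6, 0, 0, 0.109], [-1, -6, 54, 2, 0], [-1, -6, 54, 2, 0], [-1, -5, 54, 2, 0], [-1, -5, 54, 2, 0], [-1, -5, 55, 2, 0], [-1, -5, 55, 1, 0]]}}

```text
clock: 13.02
tool_pos: [594.6, 40.2, 107.1]
tcp_rot: [-179.9, -0.2, 157.8]
ft_force: [1.0, -0.0, -0.5]
grip_width: 92.9
gripper_force: 0.0
```

{"fn": "move_arm", "kwargs": {"steps": [[-1, 0, 0, 0, 0], [-1, 0, 0, 0, 0], [-1, 0, 0, 0, 0], [-1, 0, 0, 0, 0]]}}

```text
clock: 13.52
tool_pos: [594.9, 37.0, 109.3]
tcp_rot: [-180.0, -0.0, 157.6]
ft_force: [-0.8, 0.0, 0.2]
grip_width: 92.9
gripper_force: 0.0
```

```bash
python3 -c "
from h import *
rel(595.4,38,6,157.8);cv2.imwrite('pics/g2.png',grab_frame('wrist'))"
```

```text
turn -0.003 shift -0.1 1.2 103.3 at [594.9  37.  109.3] 157.6 t 13.525 w 92.9 F [-0.8  0.   0.2]
```

View pics/g2.png

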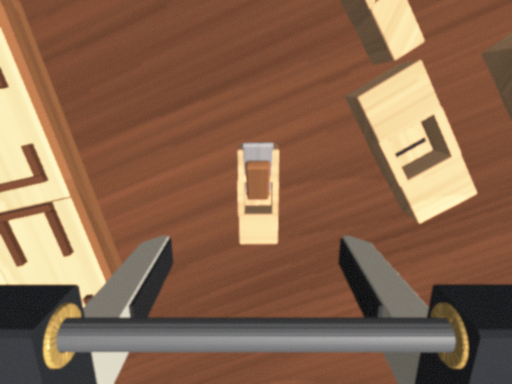

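The thumb plane, with its iron, is centred at (258,195). Lower, grip and lift.

{"fn": "move_arm", "kwargs": {"steps": [[-1, 0, 1, 40, 0], [-1, 0, 0, 35, 0], [-1, 0, 0, 20, 0], [-1, 0, 0, 8, 0], [0, 0, 0, 0, 0], [1, 0, 0, 0, 0], [1, 0, 0, 0, 0], [1, 0, 0, 0, 0]]}}

```text
clock: 14.58
tool_pos: [596.0, 39.7, 6.9]
tcp_rot: [180.0, 0.1, 157.8]
ft_force: [0.7, -0.6, -0.4]
grip_width: 57.7
gripper_force: 0.0
```

{"fn": "move_arm", "kwargs": {"steps": [[1, 0, 0, 0, 0], [1, 0, 0, 0, 0], [1, 0, 0, 0, 0]]}}

```text
clock: 14.95
tool_pos: [595.6, 39.5, 6.4]
tcp_rot: [-180.0, -0.0, 157.8]
ft_force: [-0.4, -0.3, 0.6]
grip_width: 33.6
gripper_force: 30.0
```

{"fn": "move_arm", "kwargs": {"steps": [[1, 0, 0, -20, 0], [1, 0, 0, -40, 0], [1, 0, 0, -50, 0], [1, 0, 0, -14, 0], [1, 0, 0, 0, 0], [1, 0, 0, 0, 0]]}}

```text
clock: 15.7
tool_pos: [594.1, 39.7, 128.3]
tcp_rot: [-179.9, -0.2, 157.8]
ft_force: [0.7, 0.6, -1.4]
grip_width: 33.1
gripper_force: 30.0
```

```bash
python3 -c "
from h import *
rel(454.1,-150,125,170.2)"
```

```text
turn -0.217 shift 105.7 -210.8 3.3 at [594.1  39.7 128.3] 157.8 t 15.7 w 33.1 F [ 0.7  0.6 -1.4]
```

{"fn": "move_arm", "kwargs": {"steps": [[1, 0, 0, 0, -0.108], [1, 0, 0, 0, -0.109], [1, 21, -42, 1, 0], [1, 21, -42, 1, 0], [1, 21, -42, 1, 0], [1, 21, -42, 0, 0], [1, 22, -43, 0, 0], [1, 0, 0, 0, 0]]}}

```text
clock: 16.7
tool_pos: [451.2, -154.0, 125.9]
tcp_rot: [-179.9, -0.3, 169.7]
ft_force: [0.1, -0.0, -0.7]
grip_width: 33.3
gripper_force: 30.0
```

{"fn": "move_arm", "kwargs": {"steps": [[1, 0, 0, 0, 0], [1, 0, 0, 0, 0], [1, 0, 0, 0, 0]]}}

```text
clock: 17.08
tool_pos: [455.9, -149.1, 127.1]
tcp_rot: [180.0, -0.0, 170.4]
ft_force: [0.0, -0.5, -1.6]
grip_width: 33.7
gripper_force: 30.0
```

```bash
python3 -c "
from h import *
rel(454.1,-150,20.4,170.2)"
```

```text
turn 0.003 shift 1.7 -1.2 106.7 at [ 455.9 -149.1  127.1] 170.4 t 17.075 w 33.7 F [ 0.  -0.5 -1.6]
```

{"fn": "move_arm", "kwargs": {"steps": [[1, 2, -1, 40, 0], [1, 0, 0, 35, 0], [1, 0, 0, 20, 0], [1, 0, 0, 8, 0], [1, 0, 0, 2, 0], [1, 0, 0, 0, 0], [1, 0, 0, 0, 0]]}}

```text
clock: 17.95
tool_pos: [453.9, -151.1, 23.1]
tcp_rot: [-180.0, 0.1, 170.2]
ft_force: [-0.0, -0.2, -1.1]
grip_width: 33.2
gripper_force: 30.0
```

```bash
python3 -c "
from h import *
rel(454.1,-150,20.4,170.2)"
```

```text
turn 0.000 shift -0.0 1.1 2.7 at [ 453.9 -151.1   23.1] 170.2 t 17.95 w 33.2 F [-0.  -0.2 -1.1]
```

{"fn": "move_arm", "kwargs": {"steps": [[1, 0, 1, 1.5, 0], [1, 0, 0, 1, 0], [1, 0, 0, 0.5, 0], [1, 0, 0, 0, 0], [1, 0, 0, 0, 0]]}}

```text
clock: 18.58
tool_pos: [453.6, -149.8, 20.3]
tcp_rot: [180.0, 0.0, 170.2]
ft_force: [-0.6, 1.0, 7.6]
grip_width: 33.2
gripper_force: 30.0
```

{"fn": "move_arm", "kwargs": {"steps": [[0, 0, 0, 0, 0], [0, 0, 0, 0, 0], [0, 0, 0, 0, 0], [0, 0, 0, -10, 0], [0, 0, 0, -35, 0], [0, 0, 0, -50, 0], [-0.4, 0, 0, -15, 0], [-0.4, 0, 0, 0, 0]]}}

```text
clock: 19.58
tool_pos: [454.3, -150.2, 131.0]
tcp_rot: [-180.0, 0.2, 170.2]
ft_force: [-0.4, 0.7, -0.3]
grip_width: 61.8
gripper_force: 0.0
```

```bash
python3 -c "
from h import *
rel(473.2,168.6,115,190)"
```

```text
turn -0.345 shift -74.0 310.7 16.0 at [ 454.3 -150.2  131. ] 170.2 t 19.575 w 61.8 F [-0.4  0.7 -0.3]
```

{"fn": "move_arm", "kwargs": {"steps": [[-0.4, 0, 0, 0, -0.172], [-0.4, 0, 0, 0, -0.173], [-0.4, -12, 52, 3, 0], [-0.4, -12, 52, 3, 0], [-0.4, -12, 52, 3, 0], [-0.4, -12, 52, 3, 0], [-0.4, -13, 52, 2, 0], [-0.4, -13, 51, 2, 0]]}}

```text
clock: 20.58
tool_pos: [471.5, 170.6, 112.2]
tcp_rot: [-180.0, -0.1, -170.0]
ft_force: [0.7, 0.7, -0.2]
grip_width: 64.9
gripper_force: 0.0
```

{"fn": "move_arm", "kwargs": {"steps": [[-0.4, 0, 0, 0, 0], [-0.4, 0, 0, 0, 0], [-0.4, 0, 0, 0, 0], [-0.4, 0, 0, 0, 0]]}}

```text
clock: 21.08
tool_pos: [472.4, 167.6, 113.3]
tcp_rot: [-180.0, -0.0, -170.2]
ft_force: [-0.3, -0.4, 0.4]
grip_width: 64.7
gripper_force: 0.0
```

```bash
python3 -c "
from h import *
rel(473.2,168.6,8,190);cv2.imwrite('pics/g3.png',grab_frame('wrist'))"
```

```text
turn -0.003 shift -0.9 0.9 105.3 at [472.4 167.6 113.3] -170.2 t 21.075 w 64.7 F [-0.3 -0.4  0.4]
```

View pics/g3.png

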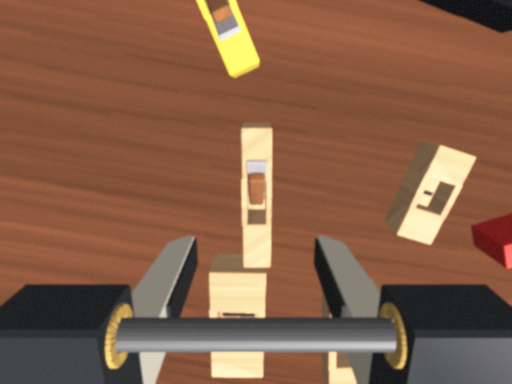

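The rebate plane, in wood colour with its iron, is centred at (257,195). Lower and grip.

{"fn": "move_arm", "kwargs": {"steps": [[-0.4, 0, 0, 40, 0], [-0.4, 0, 0, 37, 0], [-0.4, 0, 0, 20, 0], [-0.4, 0, 0, 8, 0], [0, 0, 0, 0, 0], [1, 0, 0, 0, 0], [1, 0, 0, 0, 0], [1, 0, 0, 0, 0]]}}

```text
clock: 22.12
tool_pos: [472.7, 169.3, 8.9]
tcp_rot: [180.0, 0.1, -170.0]
ft_force: [-0.3, -0.0, 0.2]
grip_width: 29.9
gripper_force: 0.0
```

{"fn": "move_arm", "kwargs": {"steps": [[1, 0, 0, 0, 0], [1, 0, 0, 0, 0], [1, 0, 0, 0, 0]]}}

```text
clock: 22.5
tool_pos: [472.6, 169.1, 8.7]
tcp_rot: [-180.0, 0.0, -170.0]
ft_force: [-0.5, -1.0, 3.7]
grip_width: 23.8
gripper_force: 29.9
```

{"fn": "move_arm", "kwargs": {"steps": [[1, 0, 0, -20, 0], [1, 0, 0, -45, 0], [1, 0, 0, -50, 0], [1, 0, 0, -20, 0], [1, 0, 0, 0, 0], [1, 0, 0, 0, 0]]}}

```text
clock: 23.25
tool_pos: [471.1, 168.8, 141.9]
tcp_rot: [-180.0, -0.2, -170.0]
ft_force: [-0.8, -0.3, -1.7]
grip_width: 23.7
gripper_force: 29.9
```

```bash
python3 -c "
from h import *
rel(601.7,-175.3,140,170.2)"
```

```text
turn 0.345 shift -187.2 -316.9 1.9 at [471.1 168.8 141.9] -170.0 t 23.25 w 23.7 F [-0.8 -0.3 -1.7]
```

{"fn": "move_arm", "kwargs": {"steps": [[1, 0, 0, 0, 0.115], [1, 0, 0, 0, 0.115], [1, 0, 0, 0, 0.115], [1, -27, -45, 0, 0], [1, -27, -45, 0, 0], [1, -27, -45, 0, 0], [1, -27, -45, 1, 0], [1, -27, -45, 1, 0]]}}

```text
clock: 24.25
tool_pos: [566.5, -76.8, 139.1]
tcp_rot: [-180.0, -0.2, 170.2]
ft_force: [0.3, -0.2, -1.4]
grip_width: 23.3
gripper_force: 29.9
```

{"fn": "move_arm", "kwargs": {"steps": [[1, -26, -46, 0, 0], [1, -26, -46, 0, 0], [1, 0, 0, 0, 0], [1, 0, 0, 0, 0], [1, 0, 0, 0, 0], [1, 0, 0, 0, 0]]}}

```text
clock: 25.0
tool_pos: [602.7, -173.3, 141.2]
tcp_rot: [180.0, -0.0, 170.4]
ft_force: [-0.1, 0.3, -1.7]
grip_width: 23.8
gripper_force: 29.9
```

```bash
python3 -c "
from h import *
rel(601.7,-175.3,22.7,170.2)"
```

```text
turn 0.003 shift 0.6 -2.2 118.5 at [ 602.7 -173.3  141.2] 170.4 t 25.0 w 23.8 F [-0.1  0.3 -1.7]
```

{"fn": "move_arm", "kwargs": {"steps": [[1, 1, -2, 45, 0], [1, 0, 0, 40, 0], [1, 0, 0, 20, 0], [1, 0, 0, 9, 0], [1, 0, 0, 3, 0], [1, 0, 0, 0, 0], [1, 0, 0, 0, 0]]}}

```text
clock: 25.88
tool_pos: [602.2, -177.0, 25.4]
tcp_rot: [-180.0, 0.1, 170.2]
ft_force: [-0.8, -0.1, -1.3]
grip_width: 23.5
gripper_force: 29.9
```

```bash
python3 -c "
from h import *
rel(601.7,-175.3,22.7,170.2)"
```

```text
turn 0.000 shift 0.8 1.6 2.7 at [ 602.2 -177.    25.4] 170.2 t 25.875 w 23.5 F [-0.8 -0.1 -1.3]
```

{"fn": "move_arm", "kwargs": {"steps": [[1, 1, 1, 1.5, 0], [1, 0, 0, 1, 0], [1, 0, 0, 0.5, 0], [1, 0, 0, 0, 0], [1, 0, 0, 0, 0]]}}

```text
clock: 26.5
tool_pos: [600.7, -175.5, 22.7]
tcp_rot: [180.0, 0.0, 170.2]
ft_force: [-2.6, 1.2, 5.8]
grip_width: 23.7
gripper_force: 29.9
```

{"fn": "move_arm", "kwargs": {"steps": [[0.2, 0, 0, 0, 0], [0.2, 0, 0, 0, 0], [0.2, 0, 0, 0, 0], [0.2, 0, 0, -10, 0], [0.2, 0, 0, -40, 0], [0.2, 0, 0, -50, 0], [-0.7, 0, 0, -20, 0], [-0.7, 0, 0, 0, 0]]}}

```text
clock: 27.5
tool_pos: [602.1, -176.2, 143.9]
tcp_rot: [-180.0, 0.3, 170.2]
ft_force: [-1.1, 0.5, -0.0]
grip_width: 52.5
gripper_force: 0.0
```

```bash
python3 -c "
from h import *
rel(611.7,290.9,115,192.6)"
```

```text
turn -0.391 shift -111.3 453.7 28.9 at [ 602.1 -176.2  143.9] 170.2 t 27.5 w 52.5 F [-1.1  0.5 -0. ]
```

{"fn": "move_arm", "kwargs": {"steps": [[-0.9, 0, 0, 0, -0.13], [-0.9, 0, 0, 0, -0.13], [-0.9, 0, 0, 0, -0.131], [-0.9, -12, 50, 3, 0], [-0.9, -12, 50, 3, 0], [-0.9, -12, 50, 3, 0], [-0.9, -12, 50, 3, 0], [-0.9, -12, 50, 3, 0]]}}

```text
clock: 28.5
tool_pos: [603.5, 82.9, 124.7]
tcp_rot: [180.0, -0.2, -167.4]
ft_force: [-0.2, 0.3, 0.6]
grip_width: 88.2
gripper_force: 0.0
```

{"fn": "move_arm", "kwargs": {"steps": [[-0.9, -12, 50, 3, 0], [-0.9, -13, 51, 3, 0], [-0.9, -13, 51, 4, 0], [-0.9, -13, 51, 4, 0], [-0.9, 0, 0, 0, 0], [-0.9, 0, 0, 0, 0], [-0.9, 0, 0, 0, 0], [-0.9, 0, 0, 0, 0]]}}

```text
clock: 29.5
tool_pos: [610.5, 288.8, 112.4]
tcp_rot: [-180.0, -0.0, -167.5]
ft_force: [0.0, 0.1, 0.7]
grip_width: 88.2
gripper_force: 0.0
```

```bash
python3 -c "
from h import *
rel(611.7,290.9,7,192.6);cv2.imwrite('pics/g4.png',grab_frame('wrist'))"
```

```text
turn -0.002 shift -1.6 1.8 105.4 at [610.5 288.8 112.4] -167.5 t 29.5 w 88.2 F [0.  0.1 0.7]
```

View pics/g4.png

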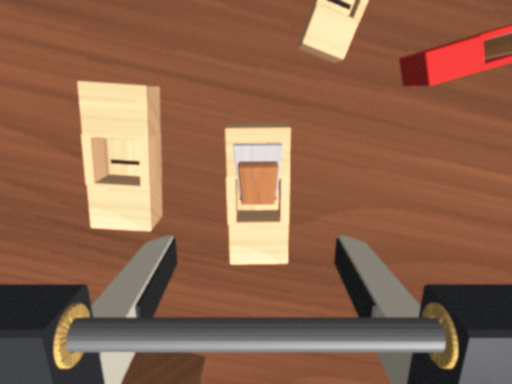

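The smoothing plane is centred at (259,195), and the bare body at (120,155) stays clear of the fingers. Lower and grip.

{"fn": "move_arm", "kwargs": {"steps": [[-0.9, -1, 1, 40, 0], [-0.9, 0, 0, 37, 0], [-0.9, 0, 0, 20, 0], [-0.9, 0, 0, 8, 0], [-0.5, 0, 0, 0, 0], [1, 0, 0, 0, 0], [1, 0, 0, 0, 0], [1, 0, 0, 0, 0]]}}

```text
clock: 30.55
tool_pos: [611.2, 291.8, 8.1]
tcp_rot: [-180.0, 0.1, -167.4]
ft_force: [-0.1, -3.0, 1.5]
grip_width: 52.7
gripper_force: 1.8
```

{"fn": "move_arm", "kwargs": {"steps": [[1, 0, 0, 0, 0], [1, 0, 0, 0, 0], [1, 0, 0, 0, 0]]}}

```text
clock: 30.92
tool_pos: [611.3, 291.5, 8.1]
tcp_rot: [-180.0, 0.0, -167.4]
ft_force: [-1.4, -1.3, 5.5]
grip_width: 51.5
gripper_force: 30.0
```

{"fn": "move_arm", "kwargs": {"steps": [[1, 0, 0, -20, 0], [1, 0, 0, -45, 0], [1, 0, 0, -50, 0], [1, 0, 0, -25, 0], [1, 0, 0, 0, 0], [1, 0, 0, 0, 0]]}}

```text
clock: 31.68
tool_pos: [609.3, 291.6, 145.6]
tcp_rot: [-180.0, -0.2, -167.4]
ft_force: [0.0, -0.1, -3.0]
grip_width: 51.6
gripper_force: 30.0
```

```bash
python3 -c "
from h import *
rel(584.5,-274.4,145,170.2)"
```

```text
turn 0.392 shift -71.9 -562.0 0.6 at [609.3 291.6 145.6] -167.4 t 31.675 w 51.6 F [ 0.  -0.1 -3. ]
```

{"fn": "move_arm", "kwargs": {"steps": [[1, 0, 0, 0, 0.131], [1, 0, 0, 0, 0.131], [1, 0, 0, 0, 0.13], [1, -6, -47, 0, 0], [1, -6, -47, 0, 0], [1, -6, -47, 0, 0], [1, -6, -47, 0, 0], [1, -6, -47, 0, 0]]}}

```text
clock: 32.67
tool_pos: [598.5, 53.8, 145.1]
tcp_rot: [-179.9, -0.2, 170.2]
ft_force: [1.4, 0.9, -2.3]
grip_width: 51.6
gripper_force: 30.0
```

{"fn": "move_arm", "kwargs": {"steps": [[1, -6, -47, 0, 0], [1, -6, -47, 0, 0], [1, -6, -47, 0, 0], [1, -6, -47, 0, 0], [1, -6, -47, 0, 0], [1, -6, -46, 0, 0], [1, -6, -46, 0, 0], [1, 0, 0, 0, 0]]}}

```text
clock: 33.67
tool_pos: [582.0, -280.8, 144.9]
tcp_rot: [-179.7, -0.3, 169.6]
ft_force: [-0.4, 1.3, -2.3]
grip_width: 51.6
gripper_force: 30.0
```

{"fn": "move_arm", "kwargs": {"steps": [[1, 0, 0, 0, 0], [1, 0, 0, 0, 0], [1, 0, 0, 0, 0]]}}

```text
clock: 34.05
tool_pos: [586.0, -272.4, 147.1]
tcp_rot: [180.0, -0.0, 170.3]
ft_force: [-0.4, -0.7, -3.1]
grip_width: 51.7
gripper_force: 30.0
```

```bash
python3 -c "
from h import *
rel(584.5,-274.4,22.1,170.2)"
```

```text
turn 0.002 shift 1.2 -2.2 125.0 at [ 586.  -272.4  147.1] 170.3 t 34.05 w 51.7 F [-0.4 -0.7 -3.1]
```

{"fn": "move_arm", "kwargs": {"steps": [[1, 1, -1, 45, 0], [1, 0, 0, 45, 0], [1, 0, 0, 20, 0], [1, 0, 0, 9, 0], [1, 0, 0, 3, 0], [1, 0, 0, 0, 0], [1, 0, 0, 0, 0]]}}

```text
clock: 34.92
tool_pos: [585.2, -275.4, 26.5]
tcp_rot: [-180.0, 0.1, 170.2]
ft_force: [-1.2, 0.6, -2.6]
grip_width: 51.2
gripper_force: 30.0
```

```bash
python3 -c "
from h import *
rel(584.5,-274.4,22.1,170.2)"
```

```text
turn -0.001 shift 0.9 0.8 4.4 at [ 585.2 -275.4   26.5] 170.2 t 34.925 w 51.2 F [-1.2  0.6 -2.6]
```

{"fn": "move_arm", "kwargs": {"steps": [[1, 1, 1, 2, 0], [1, 0, 0, 1.2, 0], [1, 0, 0, 0.8, 0], [1, 0, 0, 0.5, 0], [1, 0, 0, 0, 0], [1, 0, 0, 0, 0]]}}

```text
clock: 35.67
tool_pos: [583.6, -273.7, 22.1]
tcp_rot: [180.0, 0.0, 170.2]
ft_force: [-2.8, 2.8, 5.6]
grip_width: 51.8
gripper_force: 30.0
```

Seated. Release, lift, then pull back to check from above.

{"fn": "move_arm", "kwargs": {"steps": [[-0.3, 0, 0, 0, 0], [-0.3, 0, 0, 0, 0], [-0.3, 0, 0, 0, 0], [-0.3, 0, 0, -10, 0], [-0.3, 0, 0, -40, 0], [-0.3, 0, 0, -50, 0], [-0.3, 0, 0, -60, 0], [-0.3, 0, 0, -60, 0]]}}

```text
clock: 36.67
tool_pos: [583.5, -273.8, 243.6]
tcp_rot: [-180.0, 0.1, 170.2]
ft_force: [0.1, -1.2, 0.1]
grip_width: 60.4
gripper_force: 0.0
```

{"fn": "move_arm", "kwargs": {"steps": [[-0.3, 20, 0, -20, 0], [-0.3, 20, 0, 0, 0], [-0.3, 0, 0, 0, 0], [-0.3, 0, 0, 0, 0], [-0.3, 0, 0, 0, 0]]}}

```text
clock: 37.3
tool_pos: [544.9, -266.8, 260.3]
tcp_rot: [180.0, -0.0, 170.2]
ft_force: [-1.3, 0.4, -0.5]
grip_width: 60.3
gripper_force: 0.0
```

```bash
python3 -c "
from h import *
im=grab_frame('wrist');s=grab_frame('side')
s=cv2.resize(s[130:300,120:400],(560,340));o=np.zeros((600,560,3),np.uint8);o[:260,:512]=im[:260];o[260:]=s
cv2.imwrite('pics/end.png',o);print(read_state()['tool_pos'])"
```

```text
[ 544.68819648 -266.85922858  260.27185616]
```

View pics/end.png

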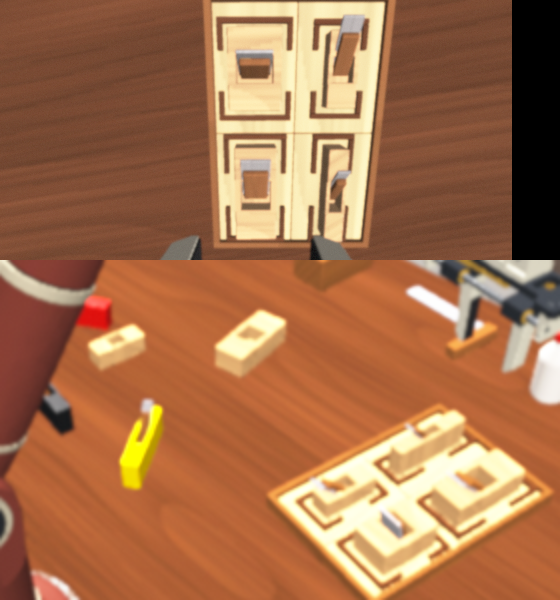

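All four planes lie flat inside their fillets: toothing (255,65), thumb (340,65), smoothing (256,185) and rebate (335,190). The bare bodies and the coloured look-alikes have not moved.

```bash
python3 -c "
from workcell import *
print(job_done())"
```

```text
the job is handed in; nothing more can be done
None
```

I put all four finished planes flat in their own nests and left the two bare bodies and the coloured look-alikes where they lay. I handed the job in at about 37 s of the 128 s allowed.

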